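Feed a leg blank to the dowel borer

ROBOT

A 6-joint arm with a two-finger parallel gripper is mounted at the origin on the work surface. World frame = base frame: x ahead of the robot, y to its left, z up, the work surface at z = 0. Lengths are in m, angles in degrees, forces in N, time in s.
With the tool pointing down it reaches from about 0.35 to 0.875 m from the base axis. Payload 4.2 kg.
Tool frame: the origin (TCP) lies at the very end of the fingers, on their centre line; the grasp point (between the pads) lies 19 mm behind it; z points along the fingers, y is the line along which they close (so a half turn about z gives the same grasp; the last joint's range is limited). The gripper opens to 87 mm and grips with 3 to 60 N. Pads are 19 mm wide; open, the fingers measure 117 mm over their backs; the gripper's body (75 mm by 190 mm) begins 51 mm behind the grasp point.
Start: joints at [-58.006, 22.042, 0.453, 0, -68.411, -14.817], TCP at [0.185, -0.597, 0.193] pointing down, gripper open.
Joint ranges: [-179.83, 179.83], [-69.29, 118.12], [-61.27, 80.66], [-181.25, 117.63], [-171.15, -9.14], [-177.46, 177.46]. Speed limits (degrees/s): [159.86, 159.86, 180, 180, 180, 180].

INTERFACE

Orientations are given as [roll, pitch, yaw] about the fixed x, y, z axes, in that order (R = Rz(yaw) Ry(pitch) Rx(roll)).
In Python, from cell import manip, viewer, job gives the robot as it stands.
- The arm moves only by the tool servo_tool, never from a script. Its argument "plan" is one flat list of numbers, 7 for each row, row after row: the closure, from 0 (fully open) to 1 (shut), then the shift along the world's x, y, z in mm, then the turn, a rotation vector about the world's x, y, z in rad. In form: [claw, x, y, z, rx, ry, rz, claw, x, y, z, rx, ry, rz, ...]. A call has 1 to 8 rows; each row shifts and turns the commanded pose from where the row before left it; what a row does not reach is not made up. A row lasts 1/10 s, in which the tool goes at most 50 mm and 8.59 degrees, less where a joint would pass 70% of its speed; a pose out of reach is approached as far as the arm can. A call with a gripper value outside its range is refused whole. The fingers move at their own pace and stop on an object; "grip_force" is the grip in N (left out, the last holds). Time passes only in rows, so rows that do not move let the fingers close. It gives the time, the measured TCP pose, the force, the opening and the grip force at its end, in the units of the state.
- manip.sense(): the state, without advancing time (a new reading comes with each control period).
- viewer.get_image(name): name is "scene" or "top" or "wrist"; returns a dict with "image" (420x560x3 uint8, red, green, blue), "camera_matrix" (3x3 intrinsics, pixels), "xyz" and "rotation" of the camera in the world; the wrist camera has in their place "hand_eye" (4x4, takes a point from camera to tool coordinates, whose origin is the TCP and whose axes are the flange's). Camera axes: x right, y down, z forward; pixel columns grow to the right and rows downward; lengths in m; the calibration is good to about 2 mm. A picture is of the moment at which its call begins: read the wrist's pose just before it. There is no depth.
- job.sign_off(): hands the job in; it is judged then, once.
The state is a dict: "t": time; "qpos": joint angles; "qd": joint speeds; "tau": joint torques, N m; "tcp_pos": TCP position; "orientation": TCP orientation; "contact_force": force on the tool from outside, world axes, zero at the start; "torque": the same for the moment, N m; "opening": opening from 0.0 (shut) to 1.0 (fully open); "gripper_force": force on a finger pad.
Only numpy, scipy, OpenCV 4.12 (cv2) and the standard library are available. Lean on these libraries where they do the work, as an engineer would, in place of code of your own. Each camera call takes 0.05 s, during which the arm holds its last target. There are 200 camera calls.

TASK

Load the dowel borer: pick up the long pine block (the stool-leg blank, not the short offcut of the same section), set it down lengthwise on the upper half of the sloped roller track while still holding it, then let go so that it rolls down by itself until its end rests against the stop. Do not carry, push or guide it down the track by hand, and leave the short offcut where it lies.

Things in the scene. Friction and masses are not known exactly. Their poses are not given: they have to be found in the camera images.
- leg_center (a point): Centre of the leg blank: loose pine block, 130 long (x) x 45 wide (y) x 55 high (z) mm, about 0.16 kg, lying flat on the bench, so this point is 27.5 mm above it. x axis along its length. Grasp it across the 45 mm width. A short offcut and a flat panel (130 x 100 x 18 mm) of the same pine lie about.
- offcut_center (a point): Centre of the short offcut: loose pine block of the same section, only 65 long (x) x 45 wide (y) x 55 high (z) mm; this point is 27.5 mm above the bench. Not wanted: leave it alone.
- track_load (a point): On the roller tops, mid-width, best place to load; about 107 mm above the bench. Axes tilted with the track: x downhill to the stop (8 deg below level), y level across, z square to the rollers, up. A blank lying on them here has its centre 27.5 mm along z; let go, it rolls to the stop in 1 to 3 s. Track: fixed, 144 mm wide, from 100 mm uphill of here to the stop; rollers 116 mm long, 30 mm apart.
- track_stop (a point): On the uphill face of the aluminium stop plate, mid-width, at roller-top height, 330 mm downhill of track_load, same axes. Plate 130 wide, 47 mm above the rollers; the green borer is behind it. A blank against it has its centre 65 mm uphill of here. Slick white side guides, 27 mm above the rollers, run from here to 195 mm uphill, 104 mm apart, mouth flared: keep fingers out.
Mind the look-alikes: they are no part of the job. Leave any green, pink or red look-alike of the part that bears leg_center alone.

How it is judged:
By the outcome, as a careful person would: the job done as asked, in the order asked, and still so for the second after the job is handed in, with the robot touching nothing.
It also fails if it takes over 38 s, if anything falls off the work surface, if the arm or the gripper's body presses on something with over 40 N, if the wrist force passes 120 N, or if a joint passes its speed limit or range.

## Working session

There is one attempt and no reset: what is moved stays moved. The work goes in short steps, Python scripts to look and compute and a tool call to move; the robot and the scene stay as the last step left them, time stands still between calls to the robot, and variables do not carry over. Pictures are saved under pics/ and viewed, at most 10 in all, crops included, and the job is handed in when it is done.

Besides the shell and the picture viewer there is one more tool, called after "Request:" as a command line: name --argument value ..., lists and objects as JSON in quotes. servo_tool: Moves the arm, as the interface text tells. Its arguments: {"type":"object","properties":{"plan":{"type":"array"},"grip_force":{"type":"number"}},"required":["plan"]}

```bash
mkdir -p pics; cat > h.py <<'E'
import numpy as np, cv2, pickle
from cell import manip, viewer, job
def snap(n,f):
    d=viewer.get_image(n); cv2.imwrite(f'pics/{f}.png',cv2.cvtColor(d['image'],cv2.COLOR_RGB2BGR))
    pickle.dump(d,open(f'pics/{f}.pkl','wb')); return d
def ray(d,u,v,z):
    K=np.array(d['camera_matrix']);R=np.array(d['rotation']);c=np.array(d['xyz'])
    if R.shape!=(3,3):
        from scipy.spatial.transform import Rotation as Q
        R=Q.from_euler('xyz',R,degrees=True).as_matrix()
    r=R@np.linalg.inv(K)@[u,v,1]; return c+r*(z-c[2])/r[2]
def load(f): return pickle.load(open(f'pics/{f}.pkl','rb'))
E
python3 - <<'E'
from h import *
for n in('top','scene'):
    d=snap(n,n+'1'); print(n,d['camera_matrix'],d['xyz'],d['rotation'])
print(manip.sense())
E
```

```text
top [[459.45574027   0.         280.62365448]
 [  0.         459.45574027 209.81536976]
 [  0.           0.           1.        ]] [ 0.24498282 -0.13097147  1.54919393] [-170.06253507    0.64134891  -91.57541062]
scene [[426.41255579   0.         278.99338903]
 [  0.         426.41255579 208.3294068 ]
 [  0.           0.           1.        ]] [1.01219844 0.36219454 1.2635751 ] [-148.24713375   -0.49554843  132.80069914]
{'t': 0.1, 'qpos': array([-5.80045106e+01,  2.20872839e+01,  3.87778514e-01, -2.39629940e-02,
       -6.84099991e+01, -1.48177415e+01]), 'qd': array([-0.00517696, -0.1161215 ,  0.14064215,  0.17875382,  0.0092183 ,
        0.10496236]), 'tau': array([-2.16551325e-04, -3.91689599e+01,  1.87932783e+01,  4.23201039e+00,
        1.34060168e-02, -8.43691964e-05]), 'tcp_pos': array([ 0.18443476, -0.59655608,  0.19246392]), 'orientation': array([ 1.79888441e+02, -6.48122964e-03, -1.62831085e+02]), 'contact_force': array([-0.47572746,  1.00943742,  0.10473899]), 'torque': array([ 0.01832752,  0.00415175, -0.00386026]), 'gripper_force': 0.0, 'opening': 0.998368796627934}
```

View pics/top1.png

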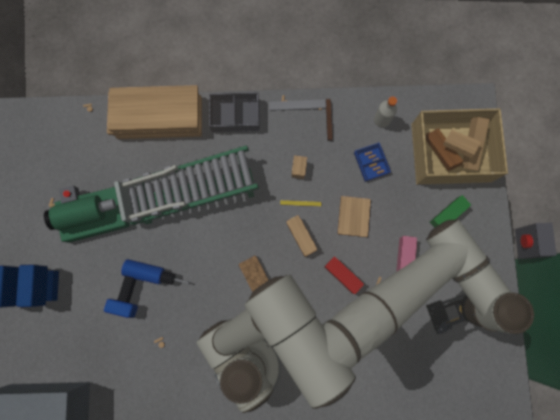

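View pics/scene1.png

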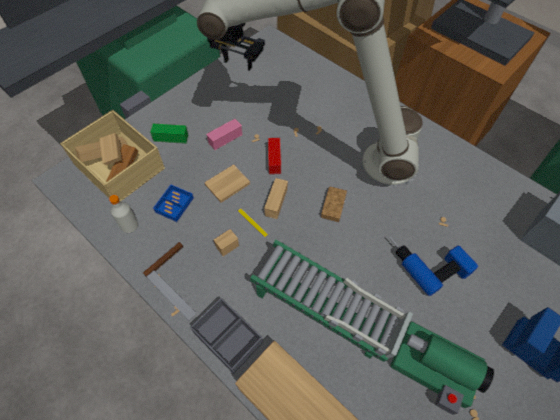

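Top view candidates: plain pine long block (301,236), speckled dark block (255,274), short offcut (300,166), panel (354,216), red, pink and green look-alikes (344,275), (407,252), (451,212). The plain pine block at (301,236) fits the leg blank: it is long, pine-coloured and twice the offcut's length. I'll confirm it in one crop, which also shows the track.

```bash
python3 - <<'E'
from h import *
a=cv2.imread('pics/top1.png')[140:300,230:390]; b=cv2.imread('pics/scene1.png')[150:270,200:360]
t=cv2.imread('pics/top1.png')[140:240,110:260]
A=cv2.resize(a,None,fx=2.5,fy=2.5,interpolation=3)  #400x400
B=cv2.resize(b,None,fx=2.5,fy=2.5,interpolation=3)[:300,:400]
T=cv2.resize(t,(400,267),interpolation=3)
im=np.zeros((600,800,3),np.uint8); im[:400,:400]=A; im[:300,400:]=B; im[333:600,400:]=T
cv2.imwrite('pics/crop1.png',im)
d=load('top1')
for n,u,v,z in[('leg',301,236,.055),('offcut',300,166,.055),('trk hi',250,170,.12),('stop',121,200,.06)]: print(n,ray(d,u,v,z))
E
```

```text
leg [ 0.41835409 -0.18561758  0.055     ]
offcut [ 0.65447137 -0.19056275  0.055     ]
trk hi [ 0.62831511 -0.02718402  0.12      ]
stop [0.5548945  0.40677399 0.06      ]
```

View pics/crop1.png

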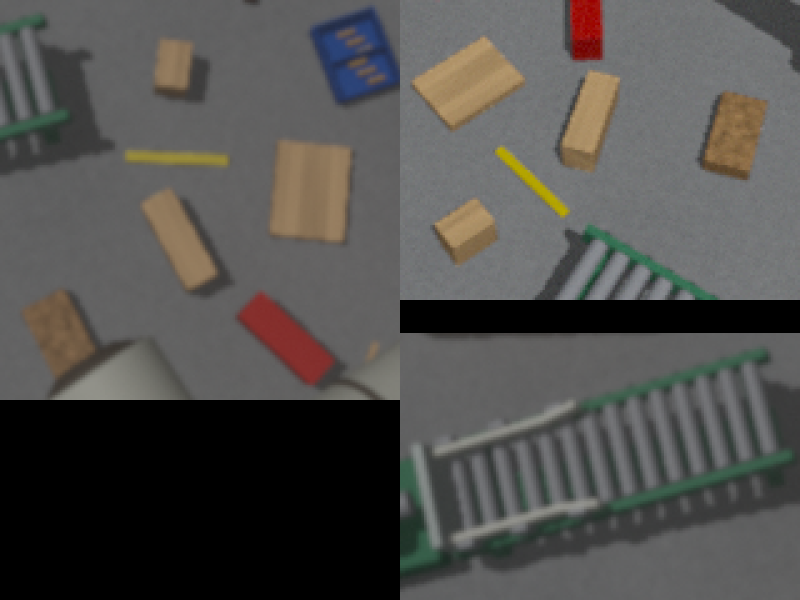

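Top view and crop: the leg blank is the plain pine block at (301,236). The speckled chipboard block (255,274), the panel and the offcut (300,166) are not wanted. In the scene picture the blank is at about (277,198). Now I'll fit the blank's pose and the track's.

```bash
cat >> h.py <<'E'
from scipy.spatial.transform import Rotation as Q
from scipy.optimize import minimize
def proj(d,P):
    R=Q.from_euler('xyz',d['rotation'],degrees=True).as_matrix() if np.shape(d['rotation'])!=(3,3) else np.array(d['rotation'])
    p=(np.asarray(P)-d['xyz'])@R@np.array(d['camera_matrix']).T; return p[:,:2]/p[:,2:]
def box(x,y,yaw,L=.13,W=.045,H=.055):
    c=np.array([[i*L/2,j*W/2,k*H] for i in(-1,1) for j in(-1,1) for k in(0,1)])
    return c@Q.from_euler('z',yaw).as_matrix().T+[x,y,0]
def pinemask(d,u,v):
    h=cv2.cvtColor(d['image'],cv2.COLOR_RGB2HSV); m=((h[...,0]<25)&(h[...,1]>70)&(h[...,2]>60)).astype(np.uint8)
    n,l=cv2.connectedComponents(m); return (l==l[v,u]).astype(np.uint8)
E
python3 - <<'E'
from h import *
t,s=load('top1'),load('scene1')
obs=[(t,pinemask(t,301,236)),(s,pinemask(s,277,198))]
print([m.sum() for _,m in obs])
def cost(p,o):
    c=0
    for d,m in o:
        h=cv2.convexHull(proj(d,box(*p)).astype(np.float32))
        im=np.zeros((1680,2240),np.uint8); cv2.fillConvexPoly(im,np.round((h+.5)*4-.5).astype(int),255)
        im=cv2.resize(im,(560,420),interpolation=cv2.INTER_AREA)/255.
        c+=np.abs(im-m).sum()/m.sum()
    return c
for o in(obs,obs[:1],obs[1:]):
    best=min((minimize(cost,[.42,-.186,y0],args=(o,),method='Nelder-Mead',options=dict(initial_simplex=[[.42,-.186,y0],[.43,-.186,y0],[.42,-.176,y0],[.42,-.186,y0+.2]])) for y0 in np.radians([0,30,60,90,120,150])),key=lambda r:r.fun)
    print(best.x[:2],np.degrees(best.x[2]),best.fun)
def pt(u,v,z): return ray(t,u,v,z)
A,B=pt(119.75,182,.108),pt(125,219.5,.108); C,D=pt(240.5,150.9,.119),pt(250.3,184.6,.119)
print(A,B,np.linalg.norm(A-B)); print(C,D,np.linalg.norm(C-D))
m1=(A+B)/2;m2=(C+D)/2; v=(m1-m2)[:2]; print(m1,m2,np.degrees(np.arctan2(v[1],v[0])),np.linalg.norm(v))
E
```

```text
[np.uint64(579), np.uint64(584)]
[ 0.42081708 -0.18791847] 27.27232813231334 0.1521950095958605
[ 0.42214205 -0.1883289 ] 206.71407982725825 0.06627383250364048
[ 0.4188759  -0.18764665] 26.50616435288489 0.06984286865431102
[0.60439084 0.39543287 0.108     ] [0.48114146 0.37458614 0.108     ] 0.12499997823253274
[0.69324204 0.00262652 0.119     ] [ 0.58049018 -0.02730144  0.119     ] 0.11665618284515628
[0.54276615 0.3850095  0.108     ] [ 0.63686611 -0.01233746  0.119     ] 103.32336606699847 0.4083373735527998
```

Request:
servo_tool --plan '[0,20,34,-3,0,0,0.0143,0,20,34,-3,0,0,0.0143,0,20,34,-3,0,0,0.0143,0,20,34,-3,0,0,0.0143,0,20,34,-3,0,0,0.0143,0,20,34,-3,0,0,0.0143,0,20,34,-3,0,0,0.0143,0,20,34,-3,0,0,0.0143]'

```text
t: 0.9
tcp_pos: [0.3449, -0.3235, 0.1691]
orientation: [180.0, -0.0, -156.2]
contact_force: [0.1, 0.1, 0.7]
opening: 0.998
gripper_force: 0.0
```

Request:
servo_tool --plan '[0,19,34,-3,0,0,0.0143,0,19,34,-3,0,0,0.0143,0,19,34,-3,0,0,0.0143,0,18,34,-3,0,0,0.0143,0,0,0,0,0,0,0]'

```text
t: 1.4
tcp_pos: [0.4209, -0.1862, 0.157]
orientation: [180.0, -0.0, -152.7]
contact_force: [0.2, -0.4, 0.6]
opening: 0.997
gripper_force: 0.0
```

```bash
python3 - <<'E'
from h import *
s=manip.sense(); print(s['tcp_pos'],s['orientation'],s['qpos'],s['t'])
w=snap('wrist','w1'); print(w['hand_eye'])
Rt=Q.from_euler('xyz',s['orientation'],degrees=True).as_matrix(); H=np.array(w['hand_eye'])
c=dict(camera_matrix=w['camera_matrix'],rotation=Rt@H[:3,:3],xyz=Rt@H[:3,3]+s['tcp_pos'])
im=cv2.imread('pics/w1.png')
P=proj(c,box(.4205,-.188,np.radians(27)))
for a in P: cv2.circle(im,tuple(np.round(a).astype(int)),3,(0,0,255),1)
sc=load('scene1'); si=cv2.imread('pics/scene1.png')
yaw=np.radians(103.3);u=np.array([np.cos(yaw),np.sin(yaw),0]);y=np.array([-u[1],u[0],0]);th=np.radians(8)
xd=np.cos(th)*u-np.sin(th)*np.array([0,0,1]);n=np.sin(th)*u+np.cos(th)*np.array([0,0,1]);L=np.array([.6195,.0607,.107])
pts=[L+s_*xd+w_*y+h*n for s_,w_,h in[(0,0,0),(-100,-72,0),(-100,72,0),(330,-65,47),(330,65,47),(330,0,0),(135,-52,27),(135,52,27),(-76,58,0),(-76,-58,0)] for s_,w_,h in[(s_/1e3,w_/1e3,h/1e3)]]
def ov(f,d,x0,y0,w,h,k):
    q=cv2.resize(cv2.imread(f)[y0:y0+h,x0:x0+w],None,fx=k,fy=k,interpolation=3)
    for i,a in enumerate(proj(d,pts)):
        a=np.round((a-[x0,y0]+.5)*k).astype(int); cv2.circle(q,tuple(a),3,(0,0,255),-1); cv2.putText(q,str(i),tuple(a+4),0,.4,(0,255,255),1)
    return q
a=ov('pics/scene1.png',sc,240,230,180,140,4.4)[:300*2]
b=ov('pics/top1.png',load('top1'),100,140,170,100,2.35)
im2=np.zeros((600,800,3),np.uint8); a=cv2.resize(a,(450,350)); im2[:350,:450]=a; b=cv2.resize(b,(400,235)); im2[355:590,:400]=b
im=cv2.resize(im,(350,262)); im2[:262,450:]=im
cv2.imwrite('pics/ov.png',im2)
E
```

```text
[ 0.420905   -0.18619604  0.15696132] [ 1.79966815e+02 -5.46682724e-03 -1.52686331e+02] [-3.56684386e+00  7.81003739e+00 -2.48563601e+01 -3.04919010e-02
 -5.73553304e+01 -5.91030356e+01] 1.4
[[ 1.01971571e-03 -9.56285278e-01 -2.92433630e-01  8.05050434e-02]
 [ 9.99999452e-01  1.04405351e-03  7.28443822e-05  1.18643025e-03]
 [ 2.35656348e-04 -2.92433544e-01  9.56285819e-01 -1.90963585e-01]
 [ 0.00000000e+00  0.00000000e+00  0.00000000e+00  1.00000000e+00]]
```

View pics/ov.png

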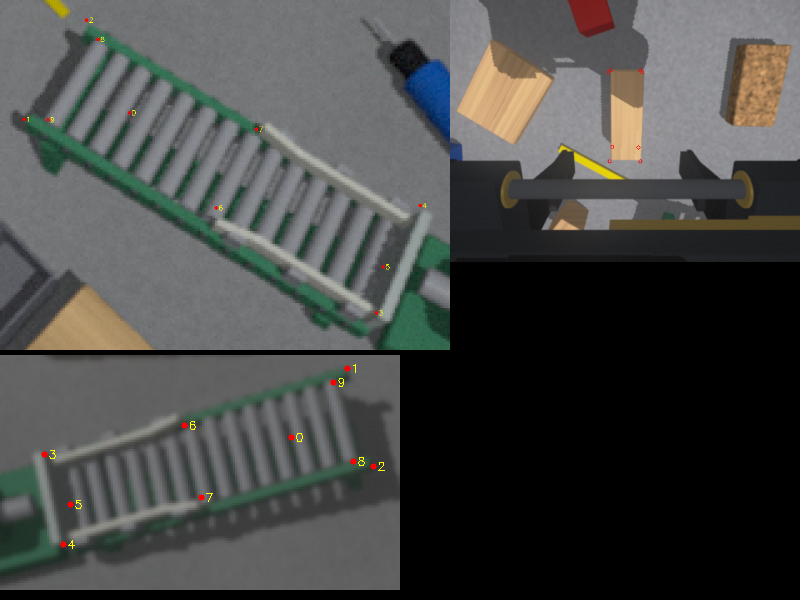

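Overlay: the wrist view (upper right) has the blank model lying on the pine block, at (610–640, 70–160) in the mosaic. The track model fits both views to within about 6 mm, mostly along the track. I'll descend and grip.

Request:
servo_tool --plan '[0,0,-2,-30,0,0,-0.005,0,0,0,-30,0,0,0,0,0,0,-30,0,0,0,0,0,0,-25,0,0,0,0,0,0,-14,0,0,0,0,0,0,-9,0,0,0,0,0,0,0,0,0,0]' --grip_force 25

```text
t: 2.15
tcp_pos: [0.4184, -0.1916, 0.0185]
orientation: [179.9, -0.1, -153.4]
contact_force: [-0.2, 0.3, -0.3]
opening: 1.0
gripper_force: 0.0
```

Request:
servo_tool --plan '[1,0,0,0,0,0,0,1,0,0,0,0,0,0,1,0,0,0,0,0,0,1,0,0,0,0,0,0,1,0,0,0,0,0,0,1,0,0,0,0,0,0,1,0,0,0,0,0,0]'

```text
t: 2.85
tcp_pos: [0.4193, -0.1909, 0.0195]
orientation: [180.0, -0.0, -153.3]
contact_force: [-0.2, 1.4, 1.9]
opening: 0.511
gripper_force: 25.0
```

Request:
servo_tool --plan '[1,0,0,20,0,0,0,1,0,0,40,0,0,0,1,0,0,45,0,0,0,1,0,0,45,0,0,0,1,0,0,30,0,0,0,1,0,0,0,0,0,0]'

```text
t: 3.45
tcp_pos: [0.4225, -0.1917, 0.204]
orientation: [-179.6, 0.5, -153.2]
contact_force: [0.2, 0.6, -2.4]
opening: 0.511
gripper_force: 25.0
```

Request:
servo_tool --plan '[1,20,26,0,0,0,0.1337,1,20,26,0,0,0,0.1337,1,20,26,0,0,0,0.1337,1,20,26,0,0,0,0.1337,1,20,26,0,0,0,0.1337,1,20,26,0,0,0,0.1337,1,20,26,0,0,0,0.1337]'

```text
t: 4.15
tcp_pos: [0.5592, -0.0079, 0.1974]
orientation: [179.8, -0.0, -99.3]
contact_force: [0.9, -0.8, -2.1]
opening: 0.513
gripper_force: 25.0
```

Request:
servo_tool --plan '[1,20,26,0,0,0,0.1337,1,20,26,0,0,0,0.1337,1,18,27,0,0,0,0.1337,1,0,0,0,-0.068,-0.016,0,1,0,0,0,-0.068,-0.016,0,1,0,0,0,0,0,0]'

```text
t: 4.75
tcp_pos: [0.6159, 0.0711, 0.1963]
orientation: [179.7, -8.1, -76.5]
contact_force: [0.2, -0.5, -2.4]
opening: 0.513
gripper_force: 25.0
```

```bash
python3 - <<'E'
from h import *
s=manip.sense(); print(s['tcp_pos'],s['orientation'],s['qpos'],s['t'],s['contact_force'],s['opening'])
Rt=Q.from_euler('xyz',s['orientation'],degrees=True).as_matrix(); print(Rt)
print(np.degrees(np.arctan2(Rt[1,0],Rt[0,0])))
w=snap('wrist','w2');t=snap('scene','s2')
im=np.hstack([cv2.resize(cv2.imread('pics/w2.png'),(400,300)),cv2.resize(cv2.imread('pics/s2.png')[150:360,180:460],(400,300),interpolation=3)])
cv2.imwrite('pics/m2.png',im)
E
```

```text
[0.61587738 0.07113006 0.19625669] [179.65048224  -8.06295517 -76.45378091] [ 25.76200138  21.36656594  -3.81856612   8.47668221 -67.10285611
 -15.69970361] 4.75 [ 0.19890493 -0.51381145 -2.39051875] 0.5126089615629092
[[ 0.23191421 -0.97236361  0.0269222 ]
 [-0.96257084 -0.2333935  -0.13778553]
 [ 0.1402611   0.00603989 -0.99009613]]
-76.45378090958624
```

View pics/m2.png

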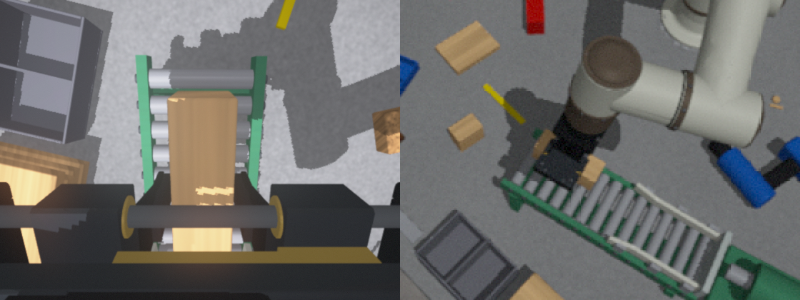

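Wrist view: the blank sits central between the rails (rail centre at column 201, blank centre at 202) and parallel to them. It is above the upper half of the track, well clear of the guides. I'll lower it.

Request:
servo_tool --plan '[1,1,-2,-20,0,0,0,1,1,-2,-20,0,0,0,1,1,-2,-12,0,0,0,1,0,-1,-6,0,0,0,1,0,0,0,0,0,0]'

```text
t: 5.35
tcp_pos: [0.6204, 0.0622, 0.1408]
orientation: [179.9, -8.0, -76.7]
contact_force: [-0.1, -0.7, -1.3]
opening: 0.512
gripper_force: 25.0
```

Request:
servo_tool --plan '[1,0,0,-3,0,0,0,1,0,0,-3,0,0,0,1,0,0,-2,0,0,0,1,0,0,0,0,0,0]'

```text
t: 5.75
tcp_pos: [0.6205, 0.063, 0.1334]
orientation: [180.0, -8.0, -76.7]
contact_force: [-0.3, -0.8, -2.0]
opening: 0.513
gripper_force: 25.0
```

Request:
servo_tool --plan '[1,0,0,-3,0,0,0,1,0,0,-2,0,0,0,1,0,0,0,0,0,0]'

```text
t: 6.05
tcp_pos: [0.6203, 0.0629, 0.128]
orientation: [179.9, -8.0, -76.7]
contact_force: [-0.5, -0.2, -2.3]
opening: 0.512
gripper_force: 25.0
```

Request:
servo_tool --plan '[1,0,0,-1,0,0,0,1,0,0,-1,0,0,0,1,0,0,0,0,0,0]'

```text
t: 6.35
tcp_pos: [0.6207, 0.0629, 0.1267]
orientation: [-180.0, -8.0, -76.7]
contact_force: [-0.4, 0.5, -0.3]
opening: 0.509
gripper_force: 25.0
```

Request:
servo_tool --plan '[1,0,0,-1,0,0,0,1,0,0,0,0,0,0,1,0,0,0,0,0,0]'

```text
t: 6.65
tcp_pos: [0.6208, 0.0629, 0.1265]
orientation: [-180.0, -8.0, -76.7]
contact_force: [-3.7, 0.5, 5.9]
opening: 0.512
gripper_force: 25.0
```

The blank rests on the rollers (about 8 N, at the expected height). I'll let go with a partial opening, holding the arm still.

Request:
servo_tool --plan '[0.2,0,0,0,0,0,0,0.2,0,0,0,0,0,0,0.2,0,0,0,0,0,0,0.2,0,0,0,0,0,0,0.2,0,0,0,0,0,0,0.2,0,0,0,0,0,0,0.2,0,0,0,0,0,0,0.2,0,0,0,0,0,0]'

```text
t: 7.45
tcp_pos: [0.6206, 0.0629, 0.1254]
orientation: [180.0, -8.0, -76.7]
contact_force: [-0.3, -0.2, -0.4]
opening: 0.8
gripper_force: 0.0
```

Request:
servo_tool --plan '[0.2,0,0,0,0,0,0,0.2,0,0,0,0,0,0,0.2,0,0,0,0,0,0,0.2,0,0,0,0,0,0,0.2,0,0,0,0,0,0,0.2,0,0,0,0,0,0,0.2,0,0,0,0,0,0,0.2,0,0,0,0,0,0]'

```text
t: 8.25
tcp_pos: [0.6206, 0.0629, 0.1255]
orientation: [180.0, -8.0, -76.7]
contact_force: [-0.4, 0.5, -0.5]
opening: 0.8
gripper_force: 0.0
```

Request:
servo_tool --plan '[0.2,0,0,0,0,0,0,0.2,0,0,0,0,0,0,0.2,0,0,0,0,0,0,0.2,0,0,0,0,0,0,0.2,0,0,0,0,0,0,0.2,0,0,0,0,0,0,0.2,0,0,0,0,0,0,0.2,0,0,0,0,0,0]'

```text
t: 9.05
tcp_pos: [0.6206, 0.0629, 0.1254]
orientation: [180.0, -8.0, -76.7]
contact_force: [-0.6, -0.1, -1.0]
opening: 0.799
gripper_force: 0.0
```

```bash
python3 - <<'E'
from h import *
t=snap('scene','s3'); d=snap('top','t3')
a=cv2.resize(cv2.imread('pics/s3.png')[150:400,180:500],(512,400),interpolation=3)
b=cv2.resize(cv2.imread('pics/t3.png')[140:265,100:260],(288,225),interpolation=3)
im=np.zeros((400,800,3),np.uint8); im[:,:512]=a; im[:225,512:]=b
cv2.imwrite('pics/m3.png',im)
E
```

```text
(no output)
```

View pics/m3.png

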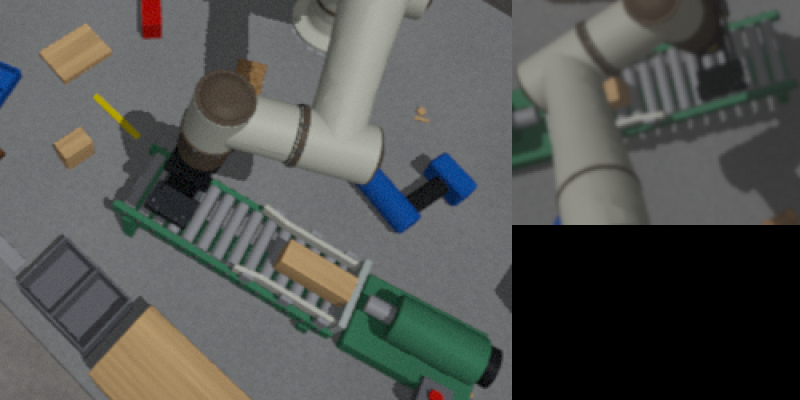

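The blank has rolled between the guides to the stop: in the scene crop its end meets the plate at (355,295). The offcut is untouched at (75,147). I'll retreat upward and check again.

Request:
servo_tool --plan '[0.2,-1,3,20,0,0,0,0.2,-1,4,30,0,0,0,0.2,-1,5,40,0,0,0,0.2,0,-40,20,0,0,0,0.2,0,-45,0,0,0,0,0.2,0,-45,0,0,0,0,0.2,0,-20,0,0,0,0,0.2,0,0,0,0,0,0]'

```text
t: 9.95
tcp_pos: [0.6171, -0.0777, 0.2355]
orientation: [180.0, -8.0, -76.9]
contact_force: [-0.2, -0.1, -0.4]
opening: 0.799
gripper_force: 0.0
```

Request:
servo_tool --plan '[0.2,0,0,0,0,0,0,0.2,0,0,0,0,0,0,0.2,0,0,0,0,0,0,0.2,0,0,0,0,0,0,0.2,0,0,0,0,0,0]'

```text
t: 10.45
tcp_pos: [0.6177, -0.0744, 0.2354]
orientation: [180.0, -8.0, -76.6]
contact_force: [-0.6, -0.6, 1.0]
opening: 0.803
gripper_force: 0.0
```

```bash
python3 - <<'E'
from h import *
t=snap('scene','s4'); d=snap('top','t4')
a=cv2.resize(cv2.imread('pics/s4.png')[270:370,300:460],(640,400),interpolation=3)
b=cv2.resize(cv2.imread('pics/t4.png')[160:240,100:260],(400,200),interpolation=3)
im=np.zeros((600,640,3),np.uint8); im[:400]=a; im[400:,:400]=b
cv2.imwrite('pics/m4.png',im)
print(cv2.absdiff(load('s3')['image'],t['image'])[290:350,350:420].mean())
E
```

```text
2.5152380952380953
```

View pics/m4.png

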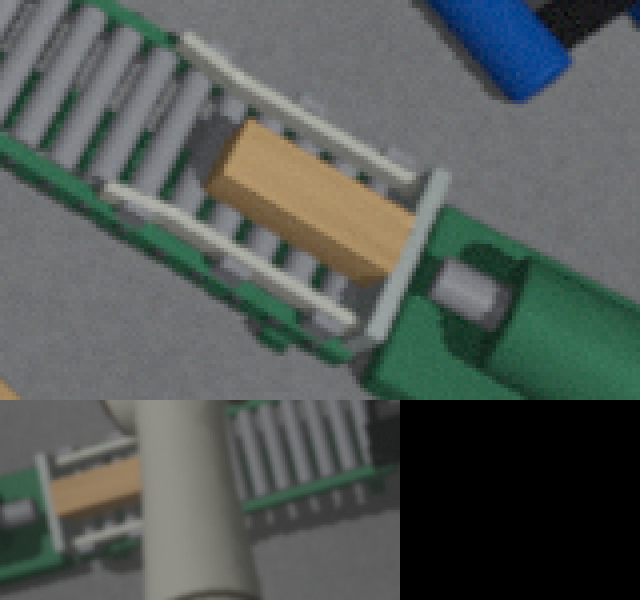

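The blank lies flat with its end against the stop plate in both views (scene crop (400,250), top crop (52,495)), and the robot is clear.

```bash
python3 -c "
from cell import job
print(job.sign_off())"
```

```text
the job is handed in; nothing more can be done
None
```

The job is handed in: I set the leg blank on the upper half of the track and let go, and it rolled down by itself to rest against the stop, with the offcut left where it lay and the arm clear.

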